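Slide the key-blank carrier under the leaf springs of the marking jig

TASK

The blue carrier with the key blank lies on the sprung bed of the marking jig, too high to go under the steel bar and its leaf springs. With your fingertips press the carrier firmly down on its black thumb pad and, keeping it pressed, slide it under the bar and leaf springs until it is fully home against the red end stop; then let go and stand clear, so that the springs hold it down there. Do not lift it off its bed or force it against the bar, and leave the key, the tape roll and the padlock where they lie.

Things in the scene. Friction and masses are not known exactly. Their poses are not given: they have to be found in the camera images.
- jig: Grey marking jig, fixed, 165 x 78 mm, 60 mm high. Origin: centre of its underside; +x is the way the carrier slides, z up. Two dark side rails (inner faces y = +-26 mm, tops z = 38 mm) guide the carrier along the middle. Between them lies a flat steel bed on springs, top at z = 27 mm when up, 18 mm fully down. Running faces are slick (friction about 0.3).
- bar (a point): Middle of the underside of the flat steel bar (8 x 12 mm) across the channel, at x = 42.5, z = 45.5 mm of the jig, between two 60 mm high grey posts. From it two brass leaf springs slope down towards the end stop, lowest about z = 41 mm at x = 64 mm; they give upwards when the carrier is pushed under them and press it down with about 6 N.
- stop (a point): Middle of the top edge of the face of the red end stop, 40 mm high, at x = 72.5 mm of the jig. The carrier's front meets this face when it is home; the carrier's origin is then at x = 25.5 mm of the jig.
- carrier: Loose blue metal carrier, 94 x 50 mm, about 0.2 kg. Origin: centre of its underside; axes as the jig's, +x to the bar. Front block x = -5 to 47 mm, 24 mm high, brass key blank in its top. Behind it, x = -47 to -5 mm, a low black thumb pad; the 10 mm upright step at x = -5 mm is there to push on. Starts with its origin at x = -28 to -15 mm of the jig; at home the step is 18 mm short of the bar.
- carrier_pad (a point): Middle of the top of the carrier's thumb pad, 26 mm behind and 14 mm above the carrier's origin. With the bed up it stands 41 mm above the worktop, with the bed fully down 32 mm.
- bed (a joint): How far the sprung bed is pressed down, in m: 0 up, 0.009 fully down. About 6 N on the carrier starts it, 14 N holds it fully down (the leaf springs then help). The carrier passes under the bar when the bed is 0.0055 down or more (better 0.008); released at home, it rises only until bar and leaf springs hold it at about 0.006.
- key_b: Loose black-headed key lying flat in front of the machine, 80 x 33 x 10 mm; origin under its centre. A bystander.
- tape_roll: Loose roll of brown tape lying flat, 58 mm across, 20 mm high; origin under its centre. A bystander.
- padlock: Loose black padlock lying on its back, 74 x 50 x 18 mm, with a steel shackle; origin under its centre. A bystander.
Not all that is in view belongs to the job. What is shaped like the jig but purple is not meant.

How it is judged:
By the outcome, as a careful person would: the job done as asked, in the order asked, and still so for the second after the job is handed in, with the robot touching nothing.
It also fails if it takes over 38 s, if anything falls off the work surface, if the arm or the gripper's body presses on something with over 40 N, if the wrist force passes 120 N, or if a joint passes its speed limit or range.

ROBOT

A 6-joint arm with a two-finger parallel gripper is mounted at the origin on a cart in front of the work surface, level with it; the furniture and walls round the work are solid. World frame = base frame: x ahead of the robot, y to its left, z up, the work surface at z = 0. Lengths are in mm, angles in degrees, forces in N, time in s.
With the tool pointing down it reaches from about 300 to 850 mm from the base axis. Payload 4.2 kg.
Tool frame: the origin (TCP) lies at the very end of the fingers, on their centre line; the grasp point (between the pads) lies 19 mm behind it; z points along the fingers, y is the line along which they close (so a half turn about z gives the same grasp; the last joint's range is limited). The gripper opens to 91 mm and grips with 3 to 60 N. Pads are 32 mm wide; open, the fingers measure 118 mm over their backs; the gripper's body (76 mm by 178 mm) begins 60 mm behind the grasp point.
Start: joints at [71.448, 18.312, 89.639, -0, 72.044, -1.146], TCP at [172.013, 548.685, 213.976] pointing down, gripper open.
Joint ranges: [-177.97, 177.97], [-48.28, 115.42], [12.27, 149.76], [-77.06, 257.06], [2.81, 150.46], [-146.56, 146.56]. Speed limits (degrees/s): [147.25, 147.25, 180, 180, 180, 180].

INTERFACE

Orientations are given as [roll, pitch, yaw] about the fixed x, y, z axes, in that order (R = Rz(yaw) Ry(pitch) Rx(roll)).
In Python, from workcell import * gives the robot as it stands.
- The arm moves only by the tool move_arm, never from a script. Its argument "motion" is a list of rows, each a list of 3 entries, a list of its own where there are three numbers: the finger opening in mm, from 0 to 91.2, then the shift along the world's x, y, z in units of 25 mm (1.0 is 25 mm), then the turn, a rotation vector about the world's x, y, z in units of 4 degrees (1.0 is 4 degrees). In form: [[grip, [x, y, z], [ax, ay, az]], ...]. A call has 1 to 20 rows; each row shifts and turns the commanded pose from where the row before left it; what a row does not reach is not made up. A row lasts 1/12 s, in which the tool goes at most 41.7 mm and 7.16 degrees, less where a joint would pass 70% of its speed; a pose out of reach is approached as far as the arm can. A call with a number of a shift or a turn outside -1 to 1 is refused whole. A call with a gripper value outside its range is refused whole. The fingers move at their own pace and stop on an object; "grip_force" is the grip in N (left out, the last holds). Time passes only in rows, so rows that do not move let the fingers close. It gives the time, the measured TCP pose, the force, the opening and the grip force at its end, in the units of the state.
- state(): the state, without advancing time (a new reading comes with each control period).
- grab_frame(name): name is "side" or "top"; returns the picture (420x560x3 uint8, blue, green, red); there is no depth.
- camera_info(name): a dict with "fx", "fy", "cx", "cy" (pixels), "rvec" (rotation vector, rad) and "tvec" (3), from world to camera coordinates, as OpenCV has them. Camera axes: x right, y down, z forward; pixel columns grow to the right and rows downward; lengths in mm; the calibration is good to about 2 mm. A picture is of the moment at which its call begins. camera_info takes no time and is no camera call.
- job_done(): hands the job in; it is judged then, once.
The state is a dict: "time_s": time; "qpos": joint angles; "qvel": joint speeds; "effort": joint torques, N m; "ee_pos": TCP position; "ee_rot": TCP orientation; "force": force on the tool from outside, world axes, zero at the start; "torque": the same for the moment, N m; "gripper_width": finger opening in mm; "gripper_force": force on a finger pad.
Only numpy, scipy, OpenCV 4.12 (cv2) and the standard library are available. Lean on these libraries where they do the work, as an engineer would, in place of code of your own. Each camera call takes 0.05 s, during which the arm holds its last target. There are 200 camera calls.

## Working session

There is one attempt and no reset: what is moved stays moved. The work goes in short steps, Python scripts to look and compute and a tool call to move; the robot and the scene stay as the last step left them, time stands still between calls to the robot, and variables do not carry over. Pictures are saved under pics/ and viewed, at most 10 in all, crops included, and the job is handed in when it is done.

Besides the shell and the picture viewer there is one more tool, called after "Request:" as name([rows], argument=value, ...), one row to a line, values as JSON. move_arm: Moves the arm, as the interface text tells. Shifts and turns lie within -1 to 1; 1 stands for 25 mm of shift or 4 degrees of turn. Its arguments: {"type":"object","properties":{"motion":{"type":"array","items":{"type":"array"}},"grip_force":{"type":"number"}},"required":["motion"]}

```bash
mkdir -p pics; python3 - <<'E'
from workcell import *
import cv2
for n in("side","top"):
    cv2.imwrite(f"pics/{n}0.png",grab_frame(n)); print(camera_info(n))
print(state())
E
```

```text
{'fx': 459.42608741258584, 'fy': 459.42608741258584, 'cx': 279.0546911322179, 'cy': 199.37678280775668, 'rvec': array([ 0.31279557, -2.46764112,  1.62587157]), 'tvec': array([ 590.9934702 ,  -14.02794692, 1306.28820396])}
{'fx': 511.8687120175929, 'fy': 511.8687120175929, 'cx': 278.78635925649587, 'cy': 214.72457458225318, 'rvec': array([ 2.10489147, -2.12983371,  0.20062733]), 'tvec': array([ 289.57118478,  562.13461327, 1054.95125035])}
{'time_s': 0.1, 'qpos': array([ 7.14481373e+01,  1.83480512e+01,  8.96972866e+01,  3.55941996e-04,
        7.20453529e+01, -1.14630207e+00]), 'qvel': array([-0.03976113, -0.06707949, -0.10331156,  0.12174018, -0.01560522,
        0.05535293]), 'effort': array([-1.47997125e-03, -4.13338709e+01, -2.32506055e+01,  7.27252266e-02,
        4.22203413e-02, -5.28374767e-05]), 'ee_pos': array([171.86212802, 548.25205169, 213.21806167]), 'ee_rot': array([-1.79909334e+02, -2.15266859e-03,  1.62594328e+02]), 'force': array([-0.7945907 , -0.44152156,  0.88093054]), 'torque': array([-0.01141124,  0.00783634, -0.06579825]), 'gripper_force': 0.0, 'gripper_width': 90.94929188706205}
```

View pics/top0.png

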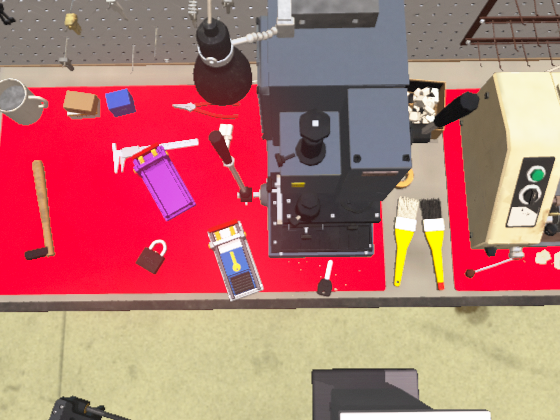

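View pics/side0.png

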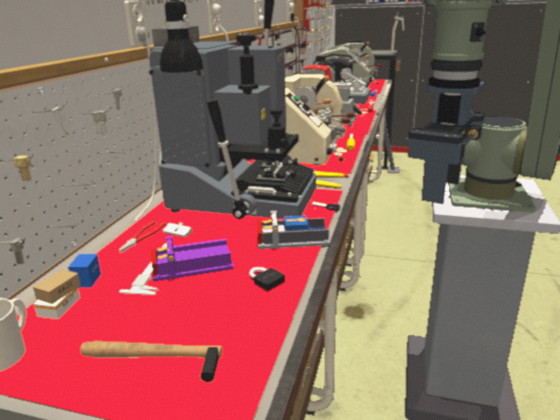

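The top view shows the grey jig with blue carrier at about (235,260), its red stop at (224,228). In the side view it is at (293,232). Candidates: the grey jig (235,260), the purple decoy (163,183), and a blue box (120,102). By the description I choose the grey jig with the blue carrier, and check it in a crop.

```bash
cat > h.py <<'E'
import numpy as np, cv2
from workcell import *
def ray(n,u,v):
    c=camera_info(n); R=cv2.Rodrigues(c["rvec"])[0]
    o=-R.T@c["tvec"]; d=R.T@np.array([(u-c["cx"])/c["fx"],(v-c["cy"])/c["fy"],1]); return o,d
def onz(n,u,v,z):
    o,d=ray(n,u,v); return o+d*(z-o[2])/d[2]
def pix(n,p):
    c=camera_info(n); K=np.array([[c["fx"],0,c["cx"]],[0,c["fy"],c["cy"]],[0,0,1]])
    return cv2.projectPoints(np.array(p,float).reshape(-1,3),c["rvec"],c["tvec"],K,None)[0].reshape(-1,2)
E
python3 - <<'E'
from h import *
t=cv2.imread("pics/top0.png");s=cv2.imread("pics/side0.png")
a=cv2.resize(t[210:310,190:290],(590,590),interpolation=cv2.INTER_CUBIC)
b=cv2.resize(s[195:265,245:345],None,fx=7,fy=7,interpolation=cv2.INTER_CUBIC)
cv2.imwrite("pics/ct.png",a);cv2.imwrite("pics/cs.png",b)
hsv=cv2.cvtColor(t,cv2.COLOR_BGR2HSV)
m=cv2.inRange(hsv,(100,120,60),(122,255,255));m[:, :190]=0;m[:,290:]=0;m[:210]=0;m[310:]=0
c=max(cv2.findContours(m,0,1)[0],key=cv2.contourArea);r=cv2.minAreaRect(c);print(r)
for q in cv2.boxPoints(r):print(q,onz("top",*q,51).round(1))
for q in[(208,231),(242,222),(216,300),(263,290)]:print(q,onz("top",*q,38).round(1))
E
```

```text
((240.7000274658203, 260.60003662109375), (24.981992721557617, 9.803059577941895), 71.56504821777344)
[232.10004 250.30002] [489.7 384.2  51. ]
[241.40002 247.20004] [496.2 364.2  51. ]
[249.30002 270.90005] [445.1 347.2  51. ]
[240.00003 274.00003] [438.7 367.   51. ]
(208, 231) [534.5 438.6  38. ]
(242, 222) [553.6 364.1  38. ]
(216, 300) [385.  419.2  38. ]
(263, 290) [405.  318.7  38. ]
```

View pics/ct.png

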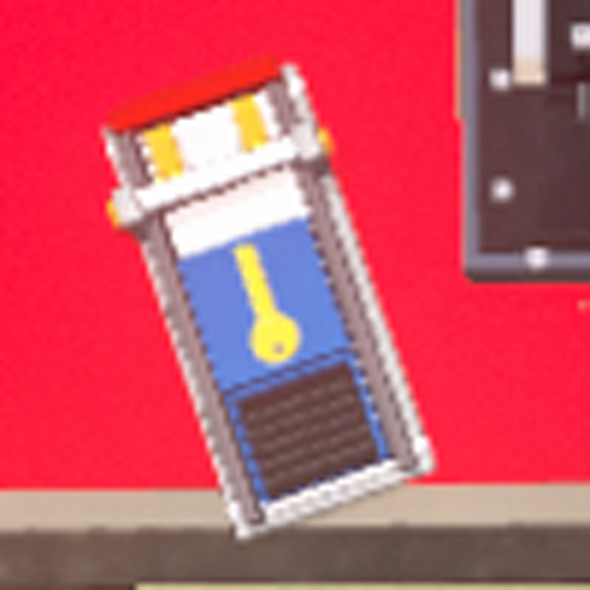

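View pics/cs.png

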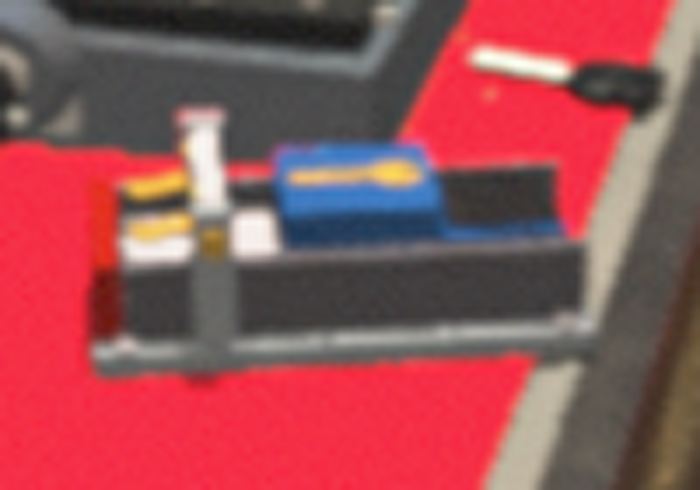

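The crops confirm it: grey jig, blue block with brass key, black pad at crop (310,430), red stop at (195,92), bar at (220,170). Nothing is close above it.

```bash
python3 - <<'E'
from h import *
P=lambda x,y,z:onz("top",x/5.9+190-.4,y/5.9+210-.4,z)
d=dict(bfl=(177,258,51),bfr=(308,214,51),brl=(213,388,51),brr=(354,350,51),sl=(115,131,40),sr=(283,79,40),prl=(265,497,41),prr=(382,460,41),pfl=(238,402,41),pfr=(352,365,41),barl=(150,211,53),barr=(310,160,53),basl=(242,537,5),basr=(432,470,5))
W={k:P(*v) for k,v in d.items()}
for k,v in W.items():print(k,v.round(1))
for a,b in(("bfl","bfr"),("brl","brr"),("sl","sr"),("prl","prr"),("pfl","pfr"),("basl","basr")):
    e=W[a]-W[b];print(a,np.linalg.norm(e).round(1),"yaw",np.degrees(np.arctan2(-e[0],e[1])).round(1),"mid",((W[a]+W[b])/2).round(1))
for a,b in(("brl","bfl"),("brr","bfr"),("prl","pfl"),("basl","sl"),("basr","sr")):
    e=W[b]-W[a];print(a,b,np.linalg.norm(e).round(1),np.degrees(np.arctan2(e[1],e[0])).round(1))
# side check: step top edge near (430,150)&(445,235) crop
for k in("bfl","bfr","brl","brr","sl"):print(k,((pix("side",W[k])[0]-[245,195])*7).round())
E
```

```text
bfl [483.5 411.   51. ]
bfr [499.  363.4  51. ]
brl [436.2 397.5  51. ]
brr [449.3 346.6  51. ]
sl [532.4 435.9  40. ]
sr [551.2 373.6  40. ]
prl [397.4 379.4  41. ]
prr [410.2 337.   41. ]
pfl [431.8 389.4  41. ]
pfr [444.7 347.9  41. ]
barl [500.5 420.8  53. ]
barr [518.6 362.5  53. ]
basl [384.3 391.2   5. ]
basr [408.2 320.2   5. ]
bfl 50.1 yaw 18.1 mid [491.2 387.2  51. ]
brl 52.6 yaw 14.4 mid [442.7 372.   51. ]
sl 65.0 yaw 16.8 mid [541.8 404.8  40. ]
prl 44.3 yaw 16.8 mid [403.8 358.2  41. ]
pfl 43.5 yaw 17.3 mid [438.2 368.7  41. ]
basl 74.9 yaw 18.6 mid [396.2 355.7   5. ]
brl bfl 49.2 16.0
brr bfr 52.5 18.6
prl pfl 35.8 16.3
basl sl 158.6 16.8
basr sr 156.6 20.5
bfl [283. 208.]
bfr [274. 143.]
brl [434. 203.]
brr [428. 135.]
sl [118. 257.]
```

```bash
python3 - <<'E'
from h import *
def tri(a,b):
    o1,d1=ray("top",*a);o2,d2=ray("side",*b)
    s=np.linalg.lstsq(np.c_[d1,-d2],o2-o1,rcond=None)[0]
    p,q=o1+s[0]*d1,o2+s[1]*d2;return ((p+q)/2).round(),np.linalg.norm(p-q).round(1)
print("ball",tri((245,195),(240,208)));print("tip",tri((215,135),(212,105)))
for z in(20,80,120):print(z,onz("top",269,257,z).round(),onz("top",268,200,z).round(),onz("top",375,257,z).round())
print(onz("top",262,195,60).round())
for n,(u,v),z in(("top",(327,278),5),("top",(152,258),10)):print(onz(n,u,v,z).round())
E
```

```text
ball (array([611., 357.,  56.]), np.float64(2.4))
tip (array([652., 388., 315.]), np.float64(4.7))
20 [478. 306.  20.] [607. 307.  20.] [475.  72.  20.]
80 [471. 304.  80.] [593. 305.  80.] [468.  83.  80.]
120 [467. 303. 120.] [584. 304. 120.] [464.  91. 120.]
[609. 319.  60.]
[431. 178.   5.]
[480. 566.  10.]
```

Request:
move_arm([
  [0,[0.725,-0.52,-0.34],[0,0,-0.966]],
  [0,[0.725,-0.52,-0.34],[0,0,-0.966]],
  [0,[0.725,-0.52,-0.34],[0,0,-0.966]],
  [0,[0.725,-0.52,-0.34],[0,0,-0.966]],
  [0,[0.725,-0.52,-0.34],[0,0,-0.966]],
  [0,[0.725,-0.52,-0.34],[0,0,-0.966]],
  [0,[0.725,-0.52,-0.34],[0,0,-0.966]],
  [0,[0.725,-0.52,-0.34],[0,0,-0.966]],
  [0,[0.725,-0.52,-0.34],[0,0,-0.966]],
  [0,[0.725,-0.52,-0.34],[0,0,-0.966]],
  [0,[0.725,-0.52,-0.34],[0,0,-0.966]],
  [0,[0.725,-0.52,-0.34],[0,0,-0.966]],
  [0,[0.725,-0.52,-0.34],[0,0,-0.966]],
  [0,[0.725,-0.52,-0.34],[0,0,-0.966]],
  [0,[0,0,0],[0,0,0]],
  [0,[0,0,0],[0,0,0]],
  [0,[0,0,0],[0,0,0]],
])

```text
time_s: 1.52
ee_pos: [425.3, 366.9, 94.9]
ee_rot: [-180.0, -0.0, 108.5]
force: [0.4, 0.8, -0.9]
gripper_width: 0.5
gripper_force: 0.0
```

Request:
move_arm([
  [0,[0,0,-0.6],[0,0,0]],
  [0,[0,0,-0.6],[0,0,0]],
  [0,[0,0,-0.4],[0,0,0]],
  [0,[0,0,0],[0,0,0]],
  [0,[0,0,0],[0,0,0]],
])

```text
time_s: 1.93
ee_pos: [425.1, 367.0, 54.9]
ee_rot: [-180.0, 0.0, 108.6]
force: [-0.8, -0.9, 0.7]
gripper_width: 0.4
gripper_force: 0.0
```

```bash
python3 - <<'E'
from h import *
t=grab_frame("top");s=grab_frame("side")
a=cv2.resize(t[210:310,190:290],(395,395),interpolation=cv2.INTER_CUBIC)
b=cv2.resize(s[195:265,245:345],(395,277),interpolation=cv2.INTER_CUBIC)
b=cv2.copyMakeBorder(b,0,118,0,0,0)
cv2.imwrite("pics/c2.png",np.hstack([a,b]));print(state()["ee_pos"],state()["force"])
E
```

```text
[425.95467235 367.41503551  55.79218121] [ 0.07562628 -0.20355572  0.06528853]
```

View pics/c2.png

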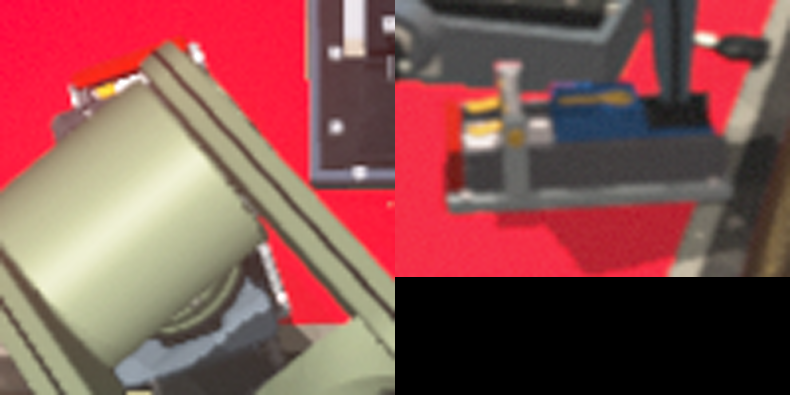

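The arm hides the top view. In the side crop the closed fingers stand over the pad at (675,95), just behind the step at (645,100). Pressing next.

Request:
move_arm([
  [0,[0,0,-0.2],[0,0,0]],
  [0,[0,0,-0.2],[0,0,0]],
  [0,[0,0,-0.16],[0,0,0]],
  [0,[0,0,-0.08],[0,0,0]],
  [0,[0,0,-0.08],[0,0,0]],
  [0,[0,0,0],[0,0,0]],
  [0,[0,0,0],[0,0,0]],
])

```text
time_s: 2.62
ee_pos: [425.7, 366.6, 37.7]
ee_rot: [180.0, -0.0, 108.5]
force: [-1.4, -1.0, 7.6]
gripper_width: 0.4
gripper_force: 3.8
```

Request:
move_arm([
  [0,[0,0,-0.08],[0,0,0]],
  [0,[0,0,-0.08],[0,0,0]],
  [0,[0,0,-0.06],[0,0,0]],
  [0,[0,0,0],[0,0,0]],
  [0,[0,0,0],[0,0,0]],
])

```text
time_s: 3.03
ee_pos: [425.9, 366.8, 33.0]
ee_rot: [180.0, -0.0, 108.5]
force: [-1.7, -1.7, 12.6]
gripper_width: 0.3
gripper_force: 6.0
```

Request:
move_arm([
  [0,[0,0,-0.06],[0,0,0]],
  [0,[0,0,-0.04],[0,0,0]],
  [0,[0,0,0],[0,0,0]],
  [0,[0,0,0],[0,0,0]],
])

```text
time_s: 3.37
ee_pos: [425.9, 366.9, 31.2]
ee_rot: [179.9, -0.0, 108.5]
force: [-3.2, -0.8, 15.2]
gripper_width: 0.4
gripper_force: 7.9
```

Request:
move_arm([
  [0,[0,0,-0.04],[0,0,0]],
  [0,[0,0,0],[0,0,0]],
  [0,[0.08,0.026,0],[0,0,0]],
  [0,[0.08,0.026,0],[0,0,0]],
  [0,[0.08,0.026,0],[0,0,0]],
  [0,[0.08,0.026,0],[0,0,0]],
  [0,[0,0,0],[0,0,0]],
])

```text
time_s: 3.95
ee_pos: [434.4, 370.2, 31.2]
ee_rot: [179.9, -0.1, 108.5]
force: [-5.1, -0.9, 20.9]
gripper_width: 0.4
gripper_force: 10.3
```

Request:
move_arm([
  [0,[0.1,0.033,0],[0,0,0]],
  [0,[0.1,0.033,0],[0,0,0]],
  [0,[0.1,0.033,0],[0,0,0]],
  [0,[0,0,0],[0,0,0]],
])

```text
time_s: 4.28
ee_pos: [442.0, 372.8, 31.2]
ee_rot: [179.8, -0.1, 108.5]
force: [-3.7, -2.0, 20.2]
gripper_width: 0.1
gripper_force: 10.0
```

```bash
python3 - <<'E'
from h import *
s=grab_frame("side")
cv2.imwrite("pics/c3.png",cv2.resize(s[195:265,245:345],None,fx=7,fy=7,interpolation=cv2.INTER_CUBIC));print(state()["ee_pos"],state()["force"])
E
```

```text
[442.04218296 372.77292621  31.2129044 ] [-4.60163568 -2.85542223 19.39477641]
```

View pics/c3.png

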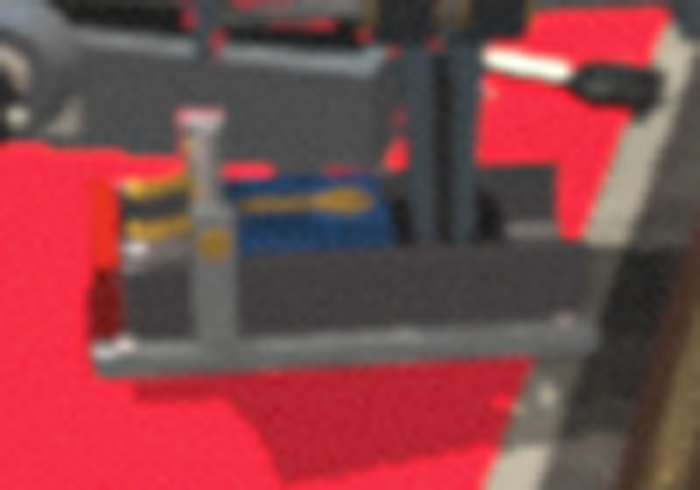

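Carrier is down flush and following the fingers; its front at (235,210) is entering under the bar at (210,150). Continue.

Request:
move_arm([
  [0,[0.1,0.033,0],[0,0,0]],
  [0,[0.1,0.033,0],[0,0,0]],
  [0,[0.1,0.033,0],[0,0,0]],
  [0,[0.1,0.033,0],[0,0,0]],
  [0,[0.1,0.033,0],[0,0,0]],
  [0,[0.1,0.033,0],[0,0,0]],
  [0,[0,0,0],[0,0,0]],
])

```text
time_s: 4.92
ee_pos: [457.1, 377.7, 31.2]
ee_rot: [179.8, -0.1, 108.5]
force: [-4.0, -1.2, 19.4]
gripper_width: -0.3
gripper_force: 9.7
```

Request:
move_arm([
  [0,[0.1,0.033,0],[0,0,0]],
  [0,[0.1,0.033,0],[0,0,0]],
  [0,[0.1,0.033,0],[0,0,0]],
  [0,[0.1,0.033,0],[0,0,0]],
  [0,[0.1,0.033,0],[0,0,0]],
  [0,[0,0,0],[0,0,0]],
])

```text
time_s: 5.42
ee_pos: [467.9, 381.2, 31.2]
ee_rot: [-180.0, -0.1, 108.5]
force: [-7.3, -3.1, 20.9]
gripper_width: 0.6
gripper_force: 10.9
```

Request:
move_arm([
  [0,[0.1,0.033,0],[0,0,0]],
  [0,[0.1,0.033,0],[0,0,0]],
  [0,[0.08,0.026,0],[0,0,0]],
  [0,[0,0,0],[0,0,0]],
])

```text
time_s: 5.75
ee_pos: [475.2, 383.5, 31.2]
ee_rot: [180.0, -0.1, 108.5]
force: [-6.5, -1.9, 20.9]
gripper_width: 0.4
gripper_force: 10.3
```

Request:
move_arm([
  [0,[0.08,0.026,0],[0,0,0]],
  [0,[0.08,0.026,0],[0,0,0]],
  [0,[0,0,0],[0,0,0]],
])

```text
time_s: 6.0
ee_pos: [478.1, 384.4, 31.2]
ee_rot: [-179.9, -0.1, 108.5]
force: [-8.6, -2.4, 23.1]
gripper_width: 0.6
gripper_force: 11.2
```

```bash
python3 - <<'E'
from h import *
s=grab_frame("side")
cv2.imwrite("pics/c4.png",cv2.resize(s[195:265,245:345],None,fx=7,fy=7,interpolation=cv2.INTER_CUBIC));print(state()["ee_pos"],state()["force"])
E
```

```text
[478.12915097 384.45262968  31.2220436 ] [-8.18869311 -3.29409221 22.84899508]
```

View pics/c4.png

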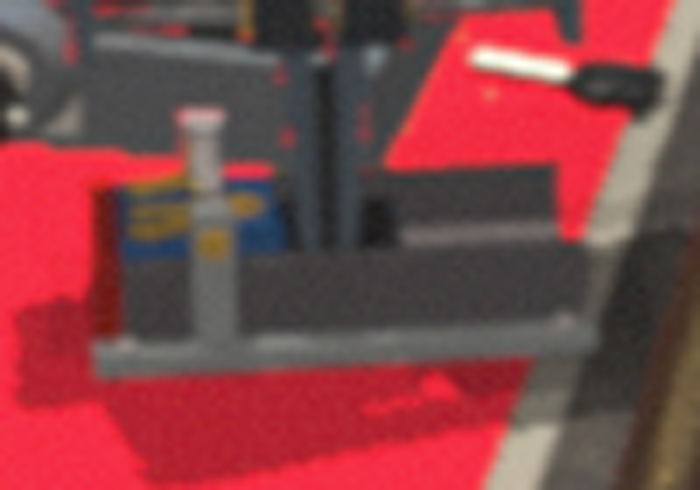

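The carrier front at (125,220) is at or almost at the red stop; fingers are just behind the step. Push on until the force shows the stop.

Request:
move_arm([
  [0,[0.08,0.026,0],[0,0,0]],
  [0,[0.08,0.026,0],[0,0,0]],
  [0,[0,0,0],[0,0,0]],
  [0,[0,0,0],[0,0,0]],
])

```text
time_s: 6.38
ee_pos: [482.0, 385.8, 31.2]
ee_rot: [-179.9, -0.1, 108.5]
force: [-10.3, -2.7, 22.1]
gripper_width: 0.3
gripper_force: 11.0
```

Request:
move_arm([
  [0,[0.06,0.02,0],[0,0,0]],
  [0,[0.06,0.02,0],[0,0,0]],
  [0,[0.06,0.02,0],[0,0,0]],
  [0,[0,0,0],[0,0,0]],
])

```text
time_s: 6.72
ee_pos: [484.9, 386.7, 31.2]
ee_rot: [-179.6, -0.0, 108.4]
force: [-12.9, -3.7, 24.3]
gripper_width: 0.4
gripper_force: 14.1
```

Request:
move_arm([
  [0,[0.06,0.02,0],[0,0,0]],
  [0,[0.06,0.02,0],[0,0,0]],
  [0,[0.06,0.02,0],[0,0,0]],
  [0,[0,0,0],[0,0,0]],
])

```text
time_s: 7.05
ee_pos: [485.0, 386.7, 31.2]
ee_rot: [-179.1, 0.0, 108.4]
force: [-22.3, -5.2, 32.3]
gripper_width: 0.3
gripper_force: 18.7
```

Fully stopped: 23 N of push with no motion. Ease off the push, then lift straight up.

Request:
move_arm([
  [0,[-0.06,-0.02,0],[0,0,0]],
  [0,[-0.06,-0.02,0],[0,0,0]],
  [0,[0,0,0],[0,0,0]],
])

```text
time_s: 7.3
ee_pos: [485.0, 386.7, 31.2]
ee_rot: [-179.5, -0.0, 108.5]
force: [-15.6, -3.6, 25.4]
gripper_width: 0.3
gripper_force: 15.8
```

Request:
move_arm([
  [0,[-0.03,-0.01,0],[0,0,0]],
  [0,[0,0,0.06],[0,0,0]],
  [0,[0,0,0.08],[0,0,0]],
  [0,[-0.03,-0.01,0.08],[0,0,0]],
  [0,[-0.03,-0.01,0.1],[0,0,0]],
  [0,[0,0,0],[0,0,0]],
])

```text
time_s: 7.8
ee_pos: [485.3, 386.2, 35.5]
ee_rot: [-179.7, 0.0, 108.5]
force: [-6.0, -0.4, 2.7]
gripper_width: 0.6
gripper_force: 3.2
```

Request:
move_arm([
  [0,[0,0,0.1],[0,0,0]],
  [0,[-0.08,-0.026,0.1],[0,0,0]],
  [0,[-0.08,-0.026,0.1],[0,0,0]],
  [0,[0,0,0.4],[0,0,0]],
  [0,[0,0,0.8],[0,0,0]],
  [0,[0,0,1],[0,0,0]],
  [0,[0,0,1],[0,0,0]],
  [0,[-0.8,0,1],[0,0,0]],
  [0,[-1,0,1],[0,0,0]],
  [0,[-1,0,1],[0,0,0]],
  [0,[-1,0.5,0.8],[0,0,0]],
  [0,[-1,1,0],[0,0,0]],
  [0,[-0.5,1,0],[0,0,0]],
  [0,[0,1,0],[0,0,0]],
  [0,[0,1,0],[0,0,0]],
  [0,[0,1,0],[0,0,0]],
  [0,[0,1,0],[0,0,0]],
  [0,[0,1,0],[0,0,0]],
  [0,[0,0,0],[0,0,0]],
  [0,[0,0,0],[0,0,0]],
])

```text
time_s: 9.47
ee_pos: [351.3, 574.2, 218.9]
ee_rot: [179.9, -0.0, 108.6]
force: [-0.2, -0.8, 0.1]
gripper_width: 0.5
gripper_force: 0.0
```

```bash
python3 - <<'E'
from h import *
t=grab_frame("top");s=grab_frame("side")
a=cv2.resize(t[210:310,190:290],(395,395),interpolation=cv2.INTER_CUBIC)
b=cv2.resize(s[195:265,245:345],(395,277),interpolation=cv2.INTER_CUBIC)
b=cv2.copyMakeBorder(b,0,118,0,0,0)
cv2.imwrite("pics/c5.png",np.hstack([a,b]));print(state()["ee_pos"],state()["force"])
E
```

```text
[351.31938041 572.64155623 219.08120333] [-0.12946418 -0.36571103  0.02408731]
```

View pics/c5.png

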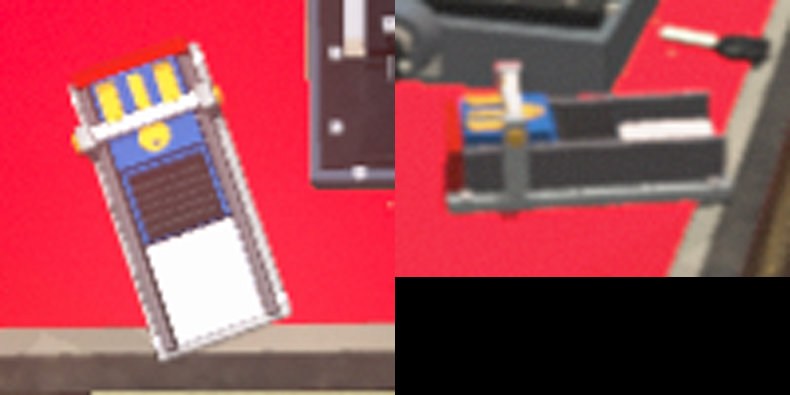

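The carrier is under the bar with the blue front flush against the red stop at (140,65), held down by the leaves. The key has not moved and the arm is clear.

```bash
python3 -c "
from workcell import *
print(job_done())"
```

```text
the job is handed in; nothing more can be done
None
```

The carrier was pressed down and slid under the bar until it stopped against the red end stop; the leaf springs hold it there, the arm is clear, and the job is handed in at about 9.6 s of the 38 s allowed.

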